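# Hand out the stacked sample jars to their stations

### The arm

A 6-joint arm with a two-finger parallel gripper is mounted at the origin on the work surface. World frame = base frame: x ahead of the robot, y to its left, z up, the work surface at z = 0. Lengths are in m, angles in rad, forces in N, time in s.
With the tool pointing down it reaches from about 0.3 to 1 m from the base axis. Payload 5.1 kg.
Tool frame: the origin (TCP) lies between the finger pads; the fingertips stand 25 mm ahead of it and the grasp point (between the pads) lies 6 mm ahead of it; x points along the fingers, y is the direction in which the jaws open and shut, and the axes are right-handed (so a half turn about x gives the same grasp; the last joint's range is limited). The gripper opens to 95 mm and grips with 3 to 60 N. Pads are 20 mm wide; open, the fingers measure 119 mm over their backs; the gripper's body (75 mm by 180 mm) begins 59 mm behind the grasp point.
Start: joints at [1.207, 0.124, 1.65, -0, 1.367, -0.083], TCP at [0.18, 0.625, 0.24] pointing down, gripper open.
Joint ranges: [-2.61, 2.61], [-1.02, 2.33], [0.03, 2.71], [-1.35, 4.49], [0.32, 2.68], [-2.91, 2.91]. Speed limits (rad/s): [2.57, 2.57, 3.14, 3.14, 3.14, 3.14].

### API

Orientations are given as a unit quaternion [x, y, z, w].
In Python, from station import bot, jaws, viewer gives the robot as it stands. The module is installed in compiled form; this text tells all that it offers. Calls block until the motion is done:
- bot.move_to(position, orientation): joint-space move of the TCP to a pose.
- bot.move_straight(position, rotation=None, vel=0.15, stop_force=None): straight line of the TCP; rotation=None keeps the orientation; vel is the mean speed in m/s. With stop_force (N) it stops when the force on the tool has changed by that much, and returns True; else False.
- bot.movej(angles): joint-space move.
- jaws.gripper_open() and jaws.close(): open the fingers fully, or close them until they stop; the grip force is fixed at half the most.
- bot.sleep(seconds).
- bot.ik(position, orientation): joint angles nearest the present ones, or None.
- viewer.snapshot(name): name is "scene" or "top" or "wrist"; returns the picture (480x640x3 uint8, blue, green, red); there is no depth.
- viewer.get_calibration(name): a dict with "K" (3x3 intrinsics, pixels), "distortion" ([k1, k2, p1, p2, k3] as OpenCV has them; the pictures are not rectified), "origin" and "orientation" of the camera in the world. Camera axes: x right, y up, looking along -z (the intrinsics and any distortion apply to the point x, -y, -z); pixel columns grow to the right and rows downward; lengths in m; the calibration is good to about 2 mm. A picture is of the moment at which its call begins: read the wrist's pose just before it. get_calibration takes no time and is no camera call; for the wrist camera it gives the pose at the moment of the call.
A pose or a line that the arm cannot do raises bot.IKError and nothing moves.
- bot.sign_off(): hands the job in, once; it reports no verdict.
Trained networks look in the newest picture that a camera, given by its name, has taken for a name from the list of things; names that differ only in an ending like _2 or _b are one class to them, and where a whole thing is asked for, a point or a joint stands for the part that bears it (a point fixed in the world has none). Each returns a list of dicts, best first, with "conf" (0 to 1); they miss things now and then, are a little off and sometimes report something else, mostly with a low value. They report only what shows in the picture. A call takes as long as a camera call. They do not tell look-alikes from the thing itself.
- viewer.spot_in(camera, target): "at" ([column, row] in pixels, amid what is visible of it).
- viewer.masks_of(camera, target): "mask" (480x640 bool, what is visible of it) and "at" ([column, row] in pixels, amid what is visible of it).
- viewer.landmark_of(camera, target): "at" ([column, row] in pixels: a listed point, or the origin of a listed thing).
Readings, each from a call of its own:
- bot.read_time(): time.
- bot.read_joint_positions(): joint angles.
- bot.read_joint_vel(): joint speeds.
- bot.read_joint_torque(): joint torques, N m.
- bot.read_eef_pos(): TCP position.
- bot.read_ee_rot(): TCP orientation.
- bot.read_wrist_force(): force on the tool from outside, world axes, zero at the start.
- bot.read_torque(): the same for the moment, N m.
- bot.read_width(): finger opening in m.
Only numpy, scipy, OpenCV 4.12 (cv2) and the standard library are available. Lean on these libraries where they do the work, as an engineer would, in place of code of your own. Each camera call takes 0.05 s, during which the arm holds its last target.

### The job

The new samples were left in two stacks of capped jars on the bench. Take the stacks apart and set each jar gently down, upright, in the middle of its own station: green cap on the grey rubber mat, red on the magnetic stirrer's plate, yellow on the balance's pan, violet on the light box, and blue in the free front cell of the blue wire rack. Keep every jar upright throughout and do not drop any; let go of all of them at the end.

Things in the scene. Friction and masses are not known exactly. Their poses are not given: they have to be found in the camera images.
- jar_green: Loose screw-cap sample jar, frosted white, paper label, green cap. Cap (top 16 mm) 66 mm in diameter, body 60 mm, 64 mm tall, about 0.15 kg. Origin: centre of its underside, z up. Flat top and underside. Starts upright in one of two stacks: large jar (green or red) below, medium (blue or yellow) on it, the small violet one on the blue.
- jar_red: Loose screw-cap sample jar, frosted white, paper label, red cap. Cap (top 16 mm) 66 mm in diameter, body 60 mm, 64 mm tall, about 0.15 kg. Origin: centre of its underside, z up. Flat top and underside. Starts upright in one of two stacks: large jar (green or red) below, medium (blue or yellow) on it, the small violet one on the blue.
- jar_blue: Loose screw-cap sample jar, frosted white, paper label, blue cap. Cap (top 16 mm) 52 mm in diameter, body 46 mm, 62 mm tall, about 0.1 kg. Origin: centre of its underside, z up. Flat top and underside. Starts upright in one of two stacks: large jar (green or red) below, medium (blue or yellow) on it, the small violet one on the blue.
- jar_yellow: Loose screw-cap sample jar, frosted white, paper label, yellow cap. Cap (top 16 mm) 52 mm in diameter, body 46 mm, 62 mm tall, about 0.1 kg. Origin: centre of its underside, z up. Flat top and underside. Starts upright in one of two stacks: large jar (green or red) below, medium (blue or yellow) on it, the small violet one on the blue.
- jar_violet: Loose screw-cap sample jar, frosted white, paper label, violet cap. Cap (top 16 mm) 38 mm in diameter, body 32 mm, 50 mm tall, about 0.05 kg. Origin: centre of its underside, z up. Flat top and underside. Starts upright in one of two stacks: large jar (green or red) below, medium (blue or yellow) on it, the small violet one on the blue.
- mat: Fixed dark grey square rubber mat, 120 x 120 x 3 mm, white corner marks, lying on the bench in the near row between or beside the stacks. Origin: centre of its underside, so its top is 3 mm above the origin. Station of the green jar.
- stirrer: Fixed magnetic stirrer: dark blue housing 150 mm deep (x), 130 mm wide (y), black knob at its front (-x) reaching 104 mm in front of the origin, round white plate of 120 mm diameter on top. Origin: on the underside, below the plate's centre; the plate's flat top is 62 mm above the origin. Station of the red jar.
- balance: Fixed top-pan balance: white housing from 120 mm in front (-x) of the origin to 80 mm behind it, 150 mm wide (y), sloping keypad and display at the front, square steel pan 110 x 110 mm. Origin: on the underside, below the pan's centre; the pan's flat top is 64 mm above the origin. Station of the yellow jar.
- light_box: Fixed inspection light box: black square frame 150 x 150 mm with a bright white square panel 118 x 118 mm. Origin: centre of its underside; the flat white top is 22 mm above the origin. Station of the violet jar.
- rack: Fixed blue wire rack, 3 cells in a row along its x. Origin: at bench level below the centre of the front (-x) cell, the free one: floor 8 mm up, 70 mm clear between blue bars (6 mm thick, tops 33 mm up). The other cells, 76 and 152 mm along +x, hold fixed grey-capped jars (52 mm diameter, tops 70 mm up): open the fingers along the rack's y, above the bars. Station of the blue jar.
Things that resemble listed ones, but are neither listed nor needed, are in the scene too. Leave any pink look-alike of the jar_yellow alone.

How it is judged:
At the end, for the whole second after the job is handed in: Each jar stands on its own station: axis within 15 mm of the station's centre, underside within 5 mm of the station's surface height, tilted less than 0.08 rad, at rest (under 0.02 m/s) (horizontal distance between jar_green and mat below 0.015 m and z of jar_green in the frame of mat between -0.002 and 0.008 m and angle between each of jar_green, jar_red, jar_blue, jar_yellow, jar_violet's own z axis and vertical below 0.08 rad and linear speed of each of jar_green, jar_red, jar_blue, jar_yellow, jar_violet below 0.02 m/s and horizontal distance between jar_red and stirrer below 0.015 m and z of jar_red in the frame of stirrer between 0.057 and 0.067 m and horizontal distance between jar_blue and rack below 0.015 m and z of jar_blue in the frame of rack between 0.003 and 0.013 m and horizontal distance between jar_yellow and balance below 0.015 m and z of jar_yellow in the frame of balance between 0.059 and 0.069 m and horizontal distance between jar_violet and light_box below 0.015 m and z of jar_violet in the frame of light_box between 0.017 and 0.027 m); the robot touches nothing.
It fails at once if a jar is dropped or thrown: it moves faster than 0.7 m/s (a fall of about 25 mm) with no finger touching it ((linear speed of jar_green above 0.7 m/s and contact force between jar_green and the fingers below 0.05 N) or (linear speed of jar_red above 0.7 m/s and contact force between jar_red and the fingers below 0.05 N) or (linear speed of jar_blue above 0.7 m/s and contact force between jar_blue and the fingers below 0.05 N) or (linear speed of jar_yellow above 0.7 m/s and contact force between jar_yellow and the fingers below 0.05 N) or (linear speed of jar_violet above 0.7 m/s and contact force between jar_violet and the fingers below 0.05 N)).
It fails at once if a jar is tipped more than 0.6 rad from upright (angle between any of jar_green, jar_red, jar_blue, jar_yellow, jar_violet's own z axis and vertical above 0.6 rad).
It also fails if it takes over 115 s, if anything falls off the work surface, if the arm or the gripper's body presses on something with over 40 N, if the wrist force passes 120 N, or if a joint passes its speed limit or range.

## Working session

There is one attempt and no reset: what is moved stays moved. The work goes in short steps, each a Python script; the robot and the scene stay as the last script left them, time stands still between calls to the robot, and variables do not carry over. Pictures are saved under pics/ and viewed, and the job is handed in when it is done.

```bash
mkdir -p pics
python3 - <<'E'
from station import bot,jaws,viewer
import cv2
for c in ["scene","top","wrist"]:
    im=viewer.snapshot(c); cv2.imwrite(f"pics/{c}0.png",im)
    k=viewer.get_calibration(c); print(c,k)
print(bot.read_time(),bot.read_ee_rot())
E
```

```text
scene {'K': array([[473.05029091,   0.        , 326.98410071],
       [  0.        , 473.05029091, 238.19403576],
       [  0.        ,   0.        ,   1.        ]]), 'distortion': array([-0.07484923,  0.        ,  0.        ,  0.        ,  0.        ]), 'origin': array([ 0.93002967, -0.52487567,  0.82195357]), 'orientation': array([0.35118527, 0.12007999, 0.31541631, 0.87336261])}
top {'K': array([[457.77255145,   0.        , 318.88985374],
       [  0.        , 457.77255145, 239.52317935],
       [  0.        ,   0.        ,   1.        ]]), 'distortion': array([0.0391188, 0.       , 0.       , 0.       , 0.       ]), 'origin': array([0.33909645, 0.01070034, 1.30543638]), 'orientation': array([ 0.05082531, -0.04735987, -0.70402801,  0.70676615])}
wrist {'K': array([[339.06376214,   0.        , 322.53252312],
       [  0.        , 339.06376214, 229.56060502],
       [  0.        ,   0.        ,   1.        ]]), 'distortion': array([-0.03052692,  0.        ,  0.        ,  0.        ,  0.        ]), 'origin': array([0.109744  , 0.6455739 , 0.38407732]), 'orientation': array([-0.10394619, -0.077895  ,  0.59618524,  0.79226935])}
0.15 [ 0.09841225  0.70027516 -0.09948728  0.70002286]
```

View pics/scene0.png

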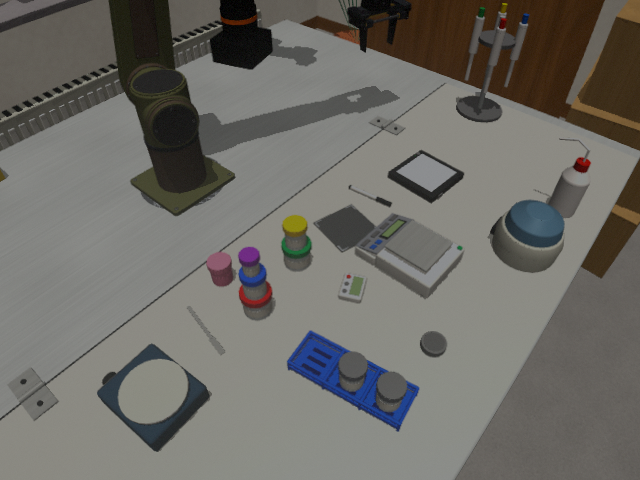

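View pics/top0.png

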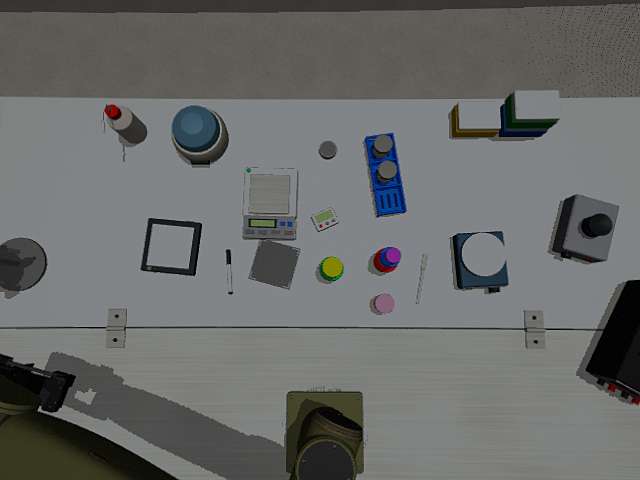

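View pics/wrist0.png

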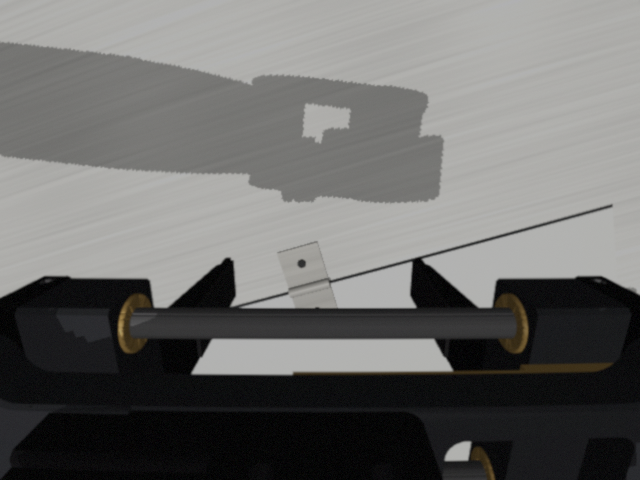

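Top view: the green+yellow stack is at (331,268), and the red+blue+violet stack at (387,258). The pink decoy is at (383,303). Stations: mat (274,264), light box (171,246), balance pan (270,190), rack front cell (390,201), stirrer plate (483,255). Next I'll measure them.

```bash
cat > h.py <<'E'
from station import bot,jaws,viewer
import cv2, numpy as np
from scipy.spatial.transform import Rotation as R
F=np.diag([1,-1,-1.])
def cam(c): return viewer.get_calibration(c)
def ray(k,px):
    u=cv2.undistortPoints(np.array([[px]],float),k["K"],k["distortion"])[0,0]
    return R.from_quat(k["orientation"]).as_matrix()@F@np.array([u[0],u[1],1.])
def onz(k,px,z):
    d=ray(k,px); o=np.array(k["origin"]); return (o+d*(z-o[2])/d[2])
def proj(k,P):
    P=np.atleast_2d(P).astype(float)
    M=F@R.from_quat(k["orientation"]).as_matrix().T
    t=-M@np.array(k["origin"])
    return cv2.projectPoints(P,cv2.Rodrigues(M)[0],t,k["K"],k["distortion"])[0][:,0]
E
cat > s1.py <<'E'
from h import *
import pickle
kt,ks=cam("top"),cam("scene")
viewer.snapshot("top"); viewer.snapshot("scene")
ST={"mat":.003,"stirrer":.062,"balance":.064,"light_box":.022,"rack":.033}
out={}
for c,k in (("top",kt),("scene",ks)):
    for n in ["mat","stirrer","balance","light_box","rack","jar_green","jar_red","jar_blue","jar_yellow","jar_violet"]:
        l=viewer.landmark_of(c,n); m=viewer.masks_of(c,n)
        out[c,n]=m
        for d in l[:2]: print(c,n,"lm",np.round(d["at"],1),round(d["conf"],2),"z0:",onz(k,d["at"],0)[:2].round(4))
        for d in m[:2]: print("    mask",np.round(d["at"],1),round(d["conf"],2),d["mask"].sum())
pickle.dump(out,open("m.pkl","wb")); print(bot.read_time())
E
python3 s1.py
```

```text
top mat lm [274.  262.2] 0.56 z0: [0.4557 0.1456]
    mask [272.2 264. ] 0.7 1709
top stirrer lm [473.9 257.5] 0.81 z0: [ 0.4716 -0.424 ]
    mask [479.8 260.9] 0.7 2858
top balance lm [273.2 197.8] 0.59 z0: [0.644  0.1512]
    mask [272.7 203.3] 0.78 3794
    mask [392.8 256.4] 0.23 168
top light_box lm [171.1 250.7] 0.8 z0: [0.4879 0.4404]
    mask [171.2 250.9] 0.95 2797
    mask [386.1 261.9] 0.58 165
top rack lm [388.2 200.2] 0.6 z0: [ 0.6379 -0.1836]
top rack lm [474.4 257.5] 0.25 z0: [ 0.4716 -0.4254]
    mask [388.  176.2] 0.75 2330
    mask [272.8 203.5] 0.58 3854
top jar_green lm [331.6 271.3] 0.5 z0: [ 0.4303 -0.0191]
    mask [326.9 276.2] 0.43 62
top jar_red lm [382.1 261.6] 0.7 z0: [ 0.4587 -0.1633]
    mask [377.3 266.2] 0.6 160
top jar_blue lm [386.7 256.9] 0.47 z0: [ 0.4722 -0.1766]
    mask [273.2 263.5] 0.65 1716
    mask [384.2 260.8] 0.63 117
top jar_yellow lm [331.7 266.8] 0.83 z0: [ 0.4432 -0.0194]
top jar_yellow lm [380.8 302.1] 0.74 z0: [ 0.3441 -0.1578]
    mask [331.3 267.6] 0.76 341
    mask [384.9 304.8] 0.54 332
top jar_violet lm [390.3 258.3] 0.75 z0: [
[... 577 characters left out ...]
0.69 z0: [ 0.6298 -0.1848]
    mask [301.2 258.8] 0.7 583
    mask [354.8 377.2] 0.57 5810
scene jar_green lm [297.4 261.8] 0.71 z0: [ 0.4363 -0.0161]
    mask [295.9 255.8] 0.87 662
scene jar_red lm [258.9 307.9] 0.86 z0: [ 0.4597 -0.1636]
    mask [263.3 304.9] 0.65 662
scene jar_blue lm [255.7 289.1] 0.88 z0: [ 0.4192 -0.1328]
scene jar_blue lm [297.5 240.9] 0.52 z0: [0.3926 0.033 ]
    mask [256.  284.2] 0.88 635
scene jar_yellow lm [296.  240.9] 0.92 z0: [0.3899 0.0307]
scene jar_yellow lm [224.1 277.8] 0.82 z0: [ 0.343 -0.156]
    mask [294.4 231.1] 0.97 711
    mask [223.3 266.5] 0.66 701
scene jar_violet lm [252.4 273.8] 0.77 z0: [ 0.3829 -0.1073]
    mask [252.1 259.1] 0.85 539
2.25
```

Run:
```python
import cv2,numpy as np
a=cv2.imread("pics/top0.png"); 
c=a[125:325,130:530]; cv2.imwrite("pics/top_crop.png",cv2.resize(c,None,fx=2,fy=2,interpolation=cv2.INTER_CUBIC))
b=cv2.imread("pics/scene0.png"); c=b[190:340,180:380]; cv2.imwrite("pics/sc_crop.png",cv2.resize(c,None,fx=4,fy=4,interpolation=cv2.INTER_CUBIC))
```

```text
(no output)
```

View pics/top_crop.png

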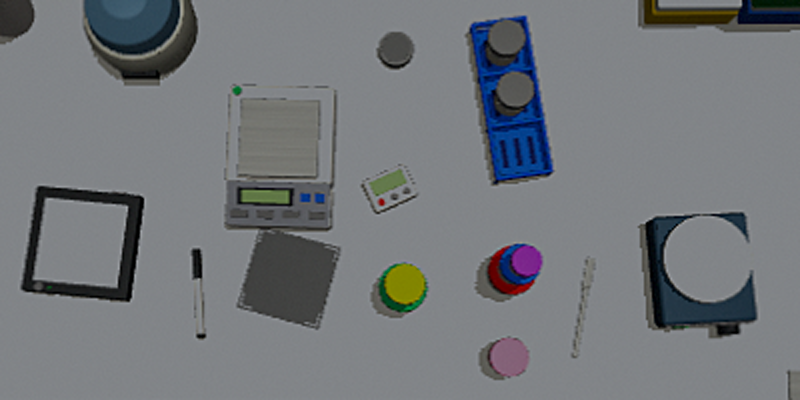

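View pics/sc_crop.png

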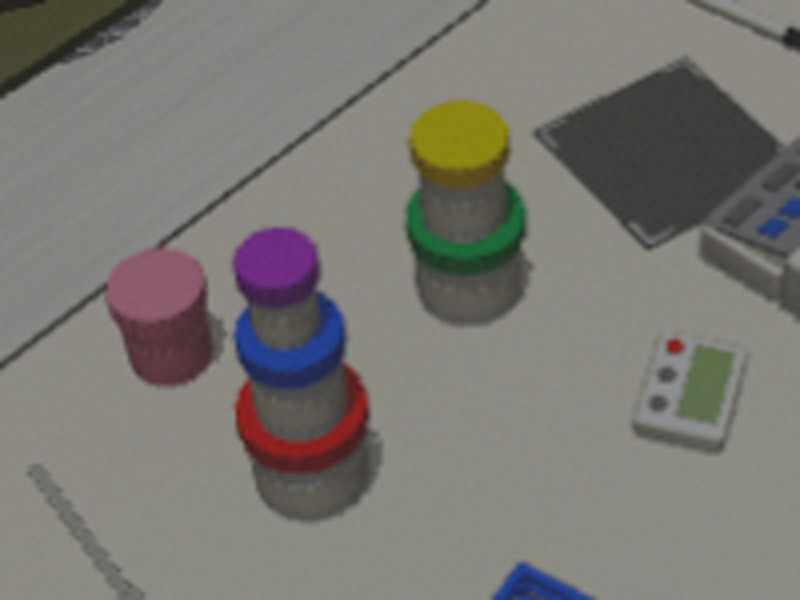

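```bash
cat > s2.py <<'E'
from h import *
from scipy.optimize import least_squares
kt,ks=cam("top"),cam("scene")
K={"top":kt,"scene":ks}
im={c:cv2.imread(f"pics/{c}0.png") for c in K}
hsv={c:cv2.cvtColor(im[c],cv2.COLOR_BGR2HSV) for c in K}
for c,pts in {"top":dict(mat=(274,262),balpan=(268,193),balhouse=(246,180),panel=(171,246),frame=(146,246),plate=(483,255),stir=(460,280),rackblue=(371,150),violet=(393,256),yellow=(331,268),bench=(330,230)),
 "scene":dict(mat=(346,228),balpan=(425,245),panel=(427,174),frame=(395,180),plate=(155,390),violet=(250,257),yellow=(295,225),rackblue=(300,350),bench=(320,320))}.items():
    for n,(x,y) in pts.items(): print(c,n,im[c][y,x],hsv[c][y,x])
E
python3 s2.py
```

```text
top mat [65 66 66] [30  4 66]
top balpan [111 116 116] [ 30  11 116]
top balhouse [138 134 131] [107  13 138]
top panel [137 135 131] [100  11 137]
top frame [24 25 25] [30 10 25]
top plate [136 133 130] [105  11 136]
top stir [16 12  7] [103 143  16]
top rackblue [94 27  0] [111 255  94]
top violet [140  38 125] [146 186 140]
top yellow [  0 131 128] [ 31 255 131]
top bench [136 132 129] [107  13 136]
scene mat [61 64 63] [40 12 64]
scene balpan [107 111 112] [ 24  11 112]
scene panel [143 142 139] [ 98   7 143]
scene frame [33 32 31] [105  15  33]
scene plate [129 139 139] [ 30  18 139]
scene violet [130  45 111] [143 167 130]
scene yellow [ 10 134 139] [ 29 237 139]
scene rackblue [94 62 51] [112 117  94]
scene bench [132 139 140] [ 26  15 140]
```

```bash
cat > fit.py <<'E'
from h import *
from scipy.optimize import least_squares
from scipy.ndimage import map_coordinates
S=3
def dts(im):
    up=cv2.resize(im,None,fx=S,fy=S,interpolation=cv2.INTER_CUBIC)
    e=np.zeros(up.shape[:2],np.uint8)
    for ch in range(3): e|=cv2.Canny(cv2.GaussianBlur(up[:,:,ch],(0,0),2),12,30)
    return cv2.distanceTransform(255-e,cv2.DIST_L2,5)/S
def circ(r,z,x=0,y=0):
    t=np.linspace(0,2*np.pi,120,endpoint=False); return np.c_[x+r*np.cos(t),y+r*np.sin(t),0*t+z]
def rect(x0,x1,y0,y1,z,n=40):
    s=np.linspace(0,1,n)
    X=np.r_[x0+(x1-x0)*s,0*s+x1,x1+(x0-x1)*s,0*s+x0]; Y=np.r_[0*s+y0,y0+(y1-y0)*s,0*s+y1,y1+(y0-y1)*s]
    return np.c_[X,Y,0*X+z]
sq=lambda a,z:rect(-a/2,a/2,-a/2,a/2,z)
def place(P,p):
    c,s=np.cos(p[2]),np.sin(p[2]); return np.c_[p[0]+c*P[:,0]-s*P[:,1],p[1]+s*P[:,0]+c*P[:,1],P[:,2]]
def fit(model,D,K,init,yaw=True,cap=6.,off=((0,0),)):
    def res(p):
        p=p if yaw else np.r_[p,0]
        r=[]
        for c in D:
            uv=proj(K[c],place(model,p))
            u=np.c_[uv[:,1],uv[:,0]]*S+ (S-1)/2
            r.append(np.minimum(map_coordinates(D[c],u.T,order=1,mode='nearest'),cap))
        return np.concatenate(r)
    best=None
    for dx in (-.008,0,.008):
      for dy in (-.008,0,.008):
        for a in (np.arange(-.5,.51,.1) if yaw else [0]):
            p0=np.r_[init[0]+dx,init[1]+dy,a][:3 if yaw else 2]
            q=np.abs(res(p0)).mean()
            if best is None or q<best[0]: best=(q,p0)
    for ds in (2e-3,5e-4):
        s=least_squares(res,best[1],loss="soft_l1",f_scale=.7,diff_step=None,x_scale=[.01,.01,.1][:len(best[1])],method="trf") if 0 else None
    from scipy.optimize import minimize
    f=lambda p:np.sum(np.sqrt(1+(res(p)/.7)**2)-1)
    p0=best[1]; n=len(p0)
    sim=np.vstack([p0]+[p0+np.eye(n)[i]*[.005,.005,.06][i] for i in range(n)])
    s=minimize(f,p0,method="Nelder-Mead",options=dict(initial_simplex=sim,xatol=1e-5,fatol=1e-4,maxiter=600))
    return s.x,np.median(res(s.x)),res(s.x).mean()
MOD={"mat":sq(.12,.003),"stirrer":circ(.06,.062),"balance":sq(.11,.064),
"light_box":np.r_[sq(.118,.022),sq(.15,.022)],
"rack":np.r_[rect(-.041,.193,-.041,.041,.033,80),rect(-.035,.035,-.035,.035,.033),circ(.026,.07,.076),circ(.026,.07,.152)],
"violet":circ(.019,.176),"yellow":circ(.026,.126)}
E
cat > s3.py <<'E'
from fit import *
import json
K={c:cam(c) for c in("top","scene")}
im={c:cv2.imread(f"pics/{c}0.png") for c in K}; D={c:dts(im[c]) for c in K}
I={"mat":(.452,.147),"stirrer":(.478,-.43),"balance":(.645,.155),"light_box":(.494,.43),"rack":(.634,-.184),"violet":(.455,-.16),"yellow":(.435,-.018)}
out={}
for n,i in I.items():
    y=n in("mat","balance","light_box","rack")
    for cs in (("top",),("scene",),("top","scene")):
        p,m,q=fit(MOD[n],{c:D[c] for c in cs},K,i,y); print(n,cs,p.round(4),round(m,2),round(q,2))
    out[n]=list(p)
    for c in K:
        for u in proj(K[c],place(MOD[n],np.r_[p,0][:3])): 
            u=np.round(u).astype(int)
            if 0<=u[0]<640 and 0<=u[1]<480: im[c][u[1],u[0]]=(0,255,255) if n!="yellow" else (255,0,255)
json.dump(out,open("fit.json","w"))
cv2.imwrite("pics/top_fit.png",cv2.resize(im["top"][125:300,130:530],None,fx=2,fy=2,interpolation=0))
cv2.imwrite("pics/sc_fit.png",cv2.resize(im["scene"][130:460,90:480],None,fx=1.8,fy=1.8,interpolation=0))
E
python3 s3.py
```

```text
mat ('top',) [ 0.4523  0.145  -0.2533] 0.15 0.2
mat ('scene',) [ 0.455   0.143  -0.2693] 0.17 0.26
mat ('top', 'scene') [ 0.4531  0.1442 -0.2541] 0.25 0.33
stirrer ('top',) [ 0.4756 -0.4294] 0.15 0.49
stirrer ('scene',) [ 0.4764 -0.4302] 0.12 0.16
stirrer ('top', 'scene') [ 0.4762 -0.4299] 0.12 0.34
balance ('top',) [ 0.643   0.1562 -0.0142] 0.29 0.31
balance ('scene',) [ 0.6432  0.1556 -0.0343] 0.27 0.26
balance ('top', 'scene') [ 0.6431  0.1557 -0.0305] 0.3 0.29
light_box ('top',) [ 0.499   0.4367 -0.0942] 0.22 0.28
light_box ('scene',) [ 0.5027  0.4364 -0.0894] 0.39 0.95
light_box ('top', 'scene') [ 0.5004  0.4367 -0.0904] 0.39 0.73
rack ('top',) [ 0.6351 -0.1828  0.1468] 0.16 0.18
rack ('scene',) [ 0.6361 -0.1846  0.1475] 0.17 0.24
rack ('top', 'scene') [ 0.6358 -0.1841  0.1468] 0.2 0.27
violet ('top',) [ 0.4597 -0.1671] 0.05 0.09
violet ('scene',) [ 0.4604 -0.1685] 0.12 0.14
violet ('top', 'scene') [ 0.4604 -0.1682] 0.11 0.14
yellow ('top',) [ 0.434 -0.018] 0.03 0.09
yellow ('scene',) [ 0.4359 -0.0188] 0.18 0.19
yellow ('top', 'scene') [ 0.4353 -0.0184] 0.2 0.21
```

View pics/top_fit.png

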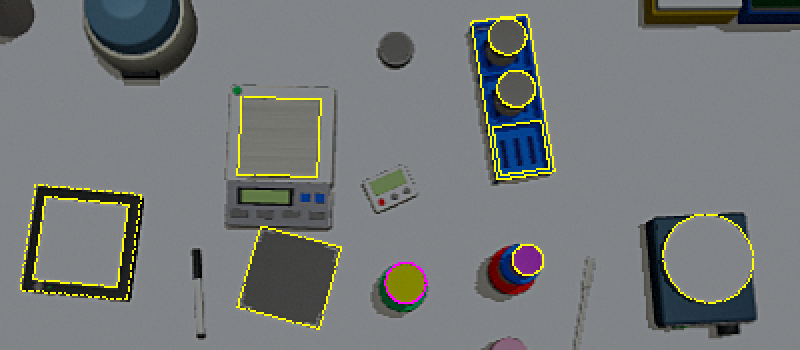

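View pics/sc_fit.png

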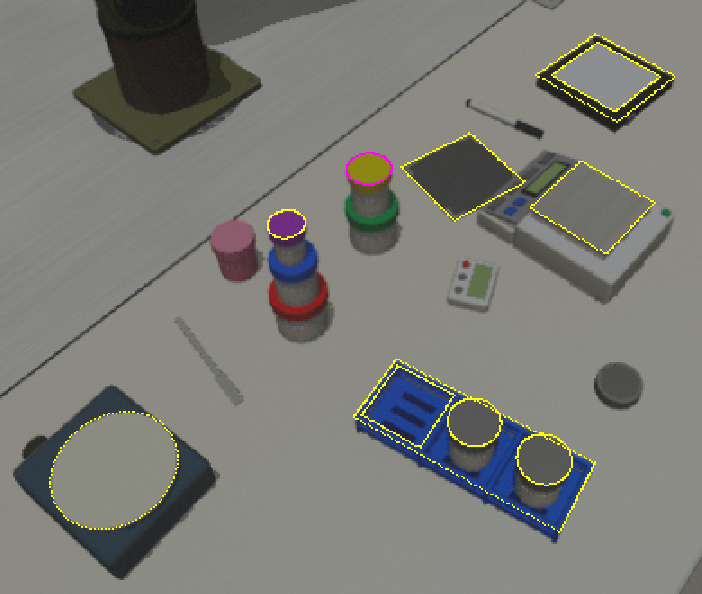

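Fits lie on the edges in both views, with the cameras within about 3 mm of each other. Candidates for yellow: the jar at scene (295,225) on the green one, and the pink one at (220,262). The enlarged crop confirms the stacked jar is the yellow one, so I start with violet.

```bash
cat >> h.py <<'E'
GP=.006
def ori(a):
    x=np.array([0,0,-1.]); y=np.array([np.cos(a),np.sin(a),0]); return R.from_matrix(np.c_[x,y,np.cross(x,y)]).as_quat()
def best(pos,a):
    c=[]
    for s in (0,np.pi):
        q=bot.ik(pos,ori(a+s))
        if q is not None: c.append((abs(q[5]),a+s))
    return ori(min(c)[1])
TZ=.30
def tcp(x,y,z): return np.array([x,y,z+GP])   # z = grasp point height
def stat(t): print(t,"t",round(bot.read_time(),1),"w",round(bot.read_width(),4),"p",np.round(bot.read_eef_pos(),4),"F",np.round(bot.read_wrist_force(),1))
def pick(xy,ztop,a=np.pi/2,first=False,tz=TZ):
    o=best(tcp(*xy,tz),a)
    if first: bot.move_to(tcp(*xy,tz),o)
    else: bot.move_straight(tcp(*xy,tz),o,vel=.3)
    bot.move_straight(tcp(*xy,ztop+.03),vel=.2)
    hit=bot.move_straight(tcp(*xy,ztop-.008),vel=.06,stop_force=8); print("hit",hit)
    if hit: stat("HIT"); return False
    jaws.close(); stat("closed")
    bot.move_straight(tcp(*xy,ztop-.008+.015),vel=.04)
    bot.move_straight(tcp(*xy,tz),vel=.2); stat("lifted"); return True
def put(xy,zs,h,a=np.pi/2,tz=TZ):
    o=best(tcp(*xy,tz),a)
    bot.move_straight(tcp(*xy,tz),o,vel=.28)
    zg=zs+h-.008
    bot.move_straight(tcp(*xy,zg+.03),vel=.2)
    bot.move_straight(tcp(*xy,zg+.006),vel=.05)
    hit=bot.move_straight(tcp(*xy,zg-.005),vel=.015,stop_force=2.5); stat(f"down hit={hit} expect z {zg+GP:.4f}")
    jaws.gripper_open(); bot.sleep(.2)
    bot.move_straight(tcp(*xy,zg+.035),vel=.1)
    bot.move_straight(tcp(*xy,tz),vel=.25); stat("done")
E
python3 - <<'E'
from h import *
if pick((.4603,-.1680),.176,first=True):
    bot.sleep(.1); cv2.imwrite("pics/sc1.png",viewer.snapshot("scene")[150:400,150:450]); cv2.imwrite("pics/top1.png",viewer.snapshot("top")[125:325,130:530])
E
```

```text
hit False
closed t 7.6 w 0.0372 p [ 0.4603 -0.168   0.174 ] F [-0.7 -0.7 -0. ]
lifted t 8.8 w 0.0373 p [ 0.4598 -0.1677  0.3045] F [ 0.   0.3 -1.1]
```

View pics/sc1.png

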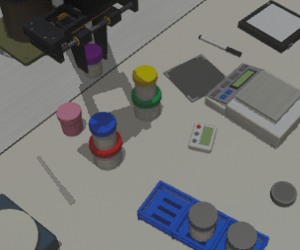

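Crop: violet is held upright at (92,58). Blue remains on red at (103,135), undisturbed. Now I place it on the light box, then re-measure blue.

```bash
cat > meas.py <<'E'
from fit import *
def meas(n,r,z,init,tag):
    K={c:cam(c) for c in("top","scene")}
    im={c:viewer.snapshot(c) for c in K}; D={c:dts(im[c]) for c in K}
    for c in K: cv2.imwrite(f"pics/{c}_{tag}.png",im[c])
    for cs in (("top",),("scene",),("top","scene")):
        p,m,q=fit(circ(r,z),{c:D[c] for c in cs},K,init,False); print(n,cs,p.round(4),round(m,2),round(q,2))
    return p
E
python3 - <<'E'
from h import *
import meas
put((.5000,.4367),.022,.050)
meas.meas("violet",.019,.072,(.5,.4367),"a2")
meas.meas("blue",.026,.126,(.46,-.167),"a2")
meas.meas("yellow",.026,.126,(.435,-.018),"a2")
E
```

```text
down hit=True expect z 0.0700 t 14.6 w 0.0378 p [0.5001 0.437  0.0699] F [0.6 0.2 2.8]
done t 17.3 w 0.0954 p [0.4993 0.4362 0.3034] F [ 0.1 -0.5 -0.4]
violet ('top',) [0.4994 0.4381] 0.11 0.16
violet ('scene',) [0.503  0.4369] 0.09 0.12
violet ('top', 'scene') [0.5023 0.4372] 0.12 0.17
blue ('top',) [ 0.4608 -0.1667] 0.03 0.05
blue ('scene',) [ 0.4619 -0.1685] 0.11 0.14
blue ('top', 'scene') [ 0.4617 -0.1679] 0.17 0.18
yellow ('top',) [ 0.434  -0.0181] 0.05 0.09
yellow ('scene',) [ 0.4359 -0.0188] 0.15 0.18
yellow ('top', 'scene') [ 0.4354 -0.0184] 0.2 0.2
```

```bash
python3 - <<'E'
from h import *
import meas
a=np.pi/2+.147
if pick((.4613,-.1676),.126,a):
    put((.6356,-.1838),.008,.062,a)
    meas.meas("blue",.026,.070,(.6356,-.1838),"a3")
E
python3 - <<'E'
import cv2
b=cv2.imread("pics/scene_a3.png")[150:430,180:480]; cv2.imwrite("pics/sc3.png",cv2.resize(b,None,fx=2,fy=2))
E
```

```text
hit False
closed t 23.2 w 0.0512 p [ 0.4613 -0.1676  0.124 ] F [ 0.3  0.  -0.4]
lifted t 24.7 w 0.0513 p [ 0.4607 -0.1673  0.3041] F [-0.4 -0.2 -1.3]
down hit=True expect z 0.0680 t 27.8 w 0.0514 p [ 0.6358 -0.184   0.0679] F [-0.4 -0.9  3.9]
done t 30.4 w 0.0952 p [ 0.6348 -0.1835  0.3034] F [ 0.   0.7 -0.6]
blue ('top',) [ 0.6709 -0.154 ] 0.35 0.46
blue ('scene',) [ 0.6351 -0.1844] 0.19 0.28
blue ('top', 'scene') [ 0.6368 -0.1835] 0.54 1.8
```

View pics/sc3.png

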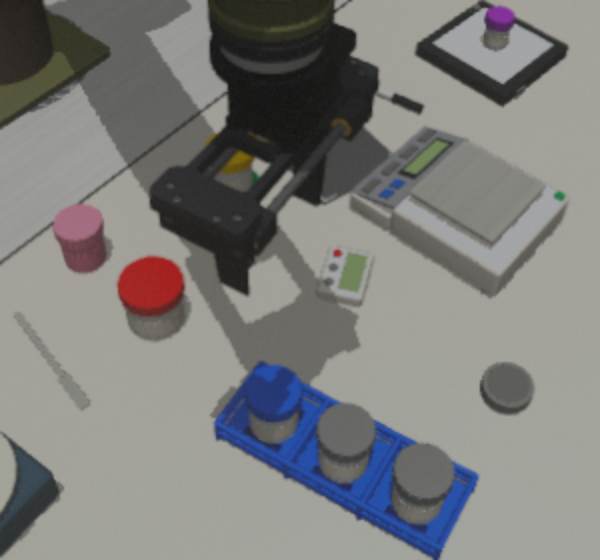

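Blue stands in the front cell at crop (273,400) and violet on the light box at (497,25). The top view was blocked by the arm, so the top-only fit there doesn't count. Next: yellow to the balance, then a look at red and green.

Run:
```python
from h import *
import meas
if pick((.4348,-.0183),.126):
    put((.6431,.1558),.064,.062)
    bot.move_straight(tcp(.45,.25,.30),vel=.3)
    meas.meas("yellow",.026,.126,(.6431,.1558),"a4")
    meas.meas("red",.033,.064,(.461,-.167),"a4")
    meas.meas("green",.033,.064,(.435,-.018),"a4")
    meas.meas("blue",.026,.070,(.6356,-.1838),"a4")
```

```text
hit False
closed t 33.9 w 0.0515 p [ 0.4348 -0.0183  0.124 ] F [ 0.5 -0.3 -0.3]
lifted t 35.4 w 0.0516 p [ 0.4341 -0.0182  0.3042] F [ 0.7 -0.4 -1.1]
down hit=True expect z 0.1240 t 40.8 w 0.0511 p [0.6433 0.156  0.1239] F [0.6 0.9 2.3]
done t 43.1 w 0.0951 p [0.6424 0.1557 0.3037] F [-0.1  0.2 -0.8]
yellow ('top',) [0.6438 0.1569] 0.05 0.08
yellow ('scene',) [0.6459 0.1552] 0.16 0.18
yellow ('top', 'scene') [0.6444 0.1557] 0.19 0.23
red ('top',) [ 0.4589 -0.1657] 0.18 0.18
red ('scene',) [ 0.46   -0.1669] 0.2 0.2
red ('top', 'scene') [ 0.4596 -0.1666] 0.2 0.22
green ('top',) [ 0.4336 -0.0157] 0.02 0.05
green ('scene',) [ 0.4357 -0.0169] 0.12 0.15
green ('top', 'scene') [ 0.4357 -0.0166] 0.13 0.16
blue ('top',) [ 0.6351 -0.1824] 0.16 0.21
blue ('scene',) [ 0.6352 -0.1843] 0.2 0.28
blue ('top', 'scene') [ 0.6351 -0.1841] 0.23 0.28
```

```bash
python3 - <<'E'
from h import *
import meas
if pick((.4594,-.1664),.064,tz=.25):
    put((.4762,-.4299),.062,.064,tz=.25)
    if pick((.4350,-.0164),.064,tz=.25):
        put((.4533,.1442),.003,.064,tz=.25)
        bot.move_straight(tcp(.33,.1,.33),vel=.3)
        for n,r,z,i in [("red",.033,.126,(.4762,-.4299)),("green",.033,.067,(.4533,.1442))]: meas.meas(n,r,z,i,"a5")
E
python3 - <<'E'
import cv2
b=cv2.imread("pics/scene_a5.png")[130:460,90:490]; cv2.imwrite("pics/sc5.png",cv2.resize(b,None,fx=1.8,fy=1.8))
b=cv2.imread("pics/top_a5.png")[125:325,130:530]; cv2.imwrite("pics/top5.png",cv2.resize(b,None,fx=2,fy=2))
E
```

```text
hit False
closed t 50.0 w 0.0651 p [ 0.4595 -0.1665  0.0622] F [ 0.1 -1.3  0.5]
lifted t 51.5 w 0.0654 p [ 0.4586 -0.166   0.2542] F [-0.1  1.  -1.4]
down hit=True expect z 0.1240 t 54.4 w 0.0657 p [ 0.4763 -0.4302  0.1242] F [ 0.  -1.5  3.3]
done t 56.4 w 0.0949 p [ 0.4761 -0.4297  0.2557] F [0.1 1.1 0.5]
hit False
closed t 60.2 w 0.0655 p [ 0.4351 -0.0165  0.0622] F [-0.4 -1.5  0.7]
lifted t 61.8 w 0.0651 p [ 0.4342 -0.0163  0.2543] F [ 0.2  0.6 -2.2]
down hit=True expect z 0.0650 t 67.2 w 0.0657 p [0.4535 0.1442 0.065 ] F [0.3 0.2 3.1]
done t 69.4 w 0.0953 p [0.4524 0.144  0.2539] F [-0.6  0.8 -0.4]
red ('top',) [ 0.476  -0.4286] 0.16 0.19
red ('scene',) [ 0.4762 -0.4299] 0.18 0.21
red ('top', 'scene') [ 0.4763 -0.4292] 0.19 0.22
green ('top',) [0.4548 0.1449] 0.04 0.08
green ('scene',) [0.4562 0.1439] 0.09 0.12
green ('top', 'scene') [0.4557 0.1441] 0.13 0.15
```

View pics/sc5.png

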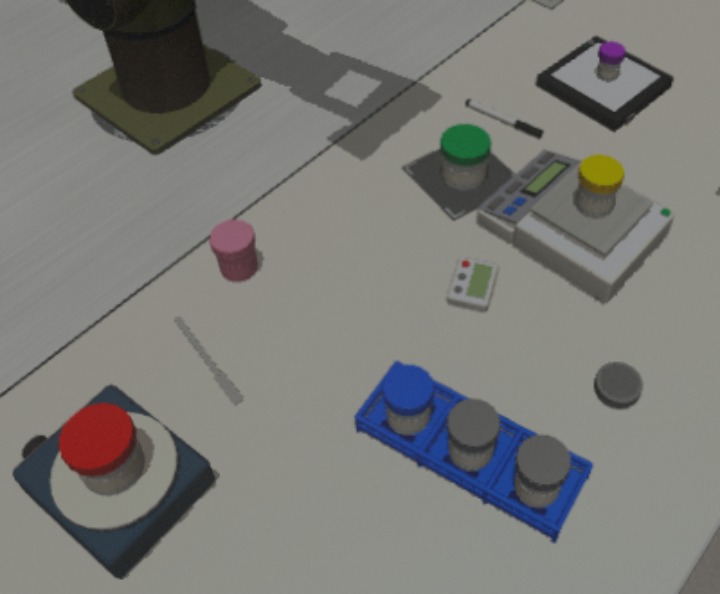

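View pics/top5.png

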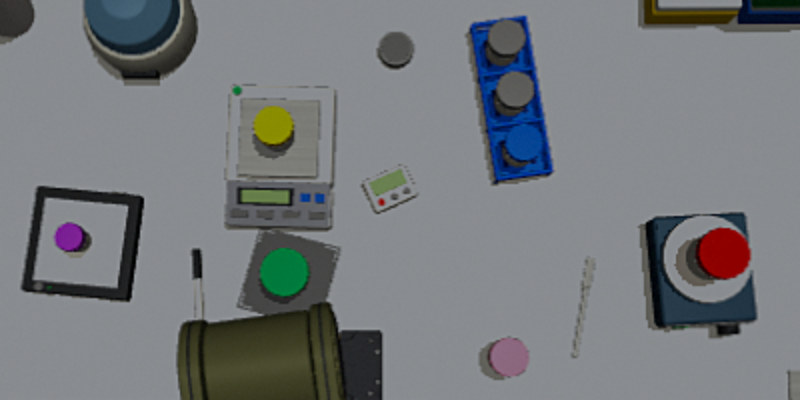

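Both views show all five jars upright on their stations, the gripper clear of everything and the pink jar untouched. I'm handing in.

```bash
python3 -c "
from h import *
bot.sleep(.3); stat('end'); bot.sign_off()"
```

```text
end t 70.5 w 0.0951 p [0.3301 0.1001 0.3357] F [-0.5 -0.1  0.6]
the job is handed in; nothing more can be done
```

All five jars are standing upright on their own stations, and I handed the job in at about 70.5 s of the 115 s allowed. I gripped each jar by its cap, set it down until the touch force stopped the arm, and let go. The order was violet, blue, yellow, red, green.

**Last checks:**
- **Position:** fits of the cap outlines in the top and scene views put each jar within about 3 mm of its station centre; the limit is 15 mm.
- **Height:** every jar touched down within about 0.2 mm of its expected height.
- **Clearance:** the gripper ended open and clear of everything, and the pink look-alike was not touched.

**Checks that disagreed:**
- **Between cameras:** the two views differed by up to about 4 mm, with the most on the light box and violet jar.
- **Blue jar:** its first top-view fit was useless because the arm was in the way. I repeated it with the view clear, and it agreed within 2 mm.
- **Trained networks:** their positions were off by up to 1–2 cm on the stations, and some reports were wrong. I used them only as starting points for the outline fits.

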